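# Sort out the tired punch return spring on the spring tester

## Task

Test the three hole-punch return springs where they stand on the spring tester, one after the other, starting at the end with the blue bar: press each cap straight down with a load of 12 N, hold it there for about a second, and let it up again; never press harder than 16 N. Under that load the tops of the two good springs stay above the red marks, and the top of the tired one sinks below them. Then set the tired spring upright in the red tray, leave the two good ones standing in their cups, and do not disturb the other things on the table.

Things in the scene. Friction and masses are not known exactly. Their poses are not given: they have to be found in the camera images.
- tester: fixed grey spring tester: base plate 90 (x) x 300 (y) x 20 mm, yaw within 0.3 rad; along its y axis a row of three steel cups 85 mm apart, and four 8 mm posts with red tops (14 mm dia), 42.5 mm from the cup centres, between the cups and outside the end ones. A blue bar, 12 mm high, crosses the plate at its +y (robot's left) end, by cup 1. Origin: centre of underside
- cup1 (a point): centre of the first (nearest the blue bar) cup's floor, on the plate's top (20 mm above the table); the cup is a ring 46 mm inside, 5 mm high, with a spring standing in it
- cup2 (a point): centre of the middle cup's floor, on the plate's top (20 mm above the table); the cup is a ring 46 mm inside, 5 mm high, with a spring standing in it
- cup3 (a point): centre of the last (farthest from the blue bar) cup's floor, on the plate's top (20 mm above the table); the cup is a ring 46 mm inside, 5 mm high, with a spring standing in it
- mark (a point): the reference mark: top of the red-topped post between cup 1 and cup 2, 82 mm above the table. All four red tops are at this height, 18 mm below the cap tops of the unloaded springs (100 mm above the table)
- spring_a: one of three look-alike return springs, 80 mm tall unloaded, 80 g: dark steel foot disc (40 mm dia, 8 mm thick), steel coil 28 mm dia, yellow flat-topped cap (34 mm dia, 66 to 80 mm above the underside) that slides straight down on the foot. Can be lifted by its cap, gripped across the row. Which spring stands in which cup changes. Origin: centre of the foot's underside, z up
- spring_b: another of the three springs, same look and size as spring_a. Of the three two are good and one is tired; only loading shows which. Force grows in proportion to travel: about 0.95 N per mm for a good spring, 0.40 N per mm for the tired one, over 40 mm of travel. Origin as spring_a
- spring_c: the third spring, same look and size as spring_a. Origin as spring_a
- cap_a (a joint): how far the cap of spring_a is pressed down, m: 0 unloaded, 0.040 fully compressed; 0.018 puts its top level with the red marks
- cap_b (a joint): how far the cap of spring_b is pressed down, m: 0 unloaded, 0.040 fully compressed; 0.018 puts its top level with the red marks
- cap_c (a joint): how far the cap of spring_c is pressed down, m: 0 unloaded, 0.040 fully compressed; 0.018 puts its top level with the red marks
- tray: red open reject tray fixed on the table, outside 130 x 130 x 35 mm, walls and floor 5 mm; origin: centre of the underside
- glue_stick: bystander: glue stick, white with orange ends, 26 mm dia, 86 mm tall, upright; origin under its foot
- cards_blue: bystander: blue pack of index cards, 76 x 127 x 30 mm, flat; origin centre of underside
- cards_pink: bystander: salmon-pink pack of index cards, 76 x 127 x 30 mm, flat; origin centre of underside
- stapler: bystander: black stapler, 140 x 36 x 55 mm; origin centre of underside
- hole_punch: bystander: grey desk hole punch, 100 x 120 x 80 mm; origin centre of underside
- tape_dispenser: bystander: grey tape dispenser, 140 x 55 x 80 mm; origin centre of underside
- marker_pen: bystander: blue pen lying flat, 140 mm long, 12 mm high; origin on the table under its middle

How it is judged:
On the way, in this order (a step that is already met when the one before it is completed fails the run):
1. the spring in the first (blue bar) cup is pressed down and held with 12 N (9.5 to 15.5 N on the tester plate, with the spring's own weight of under 1 N) for 0.5 s (((horizontal distance between spring_a and cup1 below 0.012 m and angle between spring_a's own z axis and vertical below 0.12 rad and value of joint cap_a above 0.006 m and contact force between spring_a and tester between 9.5 and 15.5 N) or (horizontal distance between spring_b and cup1 below 0.012 m and angle between spring_b's own z axis and vertical below 0.12 rad and value of joint cap_b above 0.006 m and contact force between spring_b and tester between 9.5 and 15.5 N) or (horizontal distance between spring_c and cup1 below 0.012 m and angle between spring_c's own z axis and vertical below 0.12 rad and value of joint cap_c above 0.006 m and contact force between spring_c and tester between 9.5 and 15.5 N))), for 0.5 s.
2. the spring in the middle cup is pressed down and held with 12 N (9.5 to 15.5 N on the tester plate, with the spring's own weight of under 1 N) for 0.5 s (((horizontal distance between spring_a and cup2 below 0.012 m and angle between spring_a's own z axis and vertical below 0.12 rad and value of joint cap_a above 0.006 m and contact force between spring_a and tester between 9.5 and 15.5 N) or (horizontal distance between spring_b and cup2 below 0.012 m and angle between spring_b's own z axis and vertical below 0.12 rad and value of joint cap_b above 0.006 m and contact force between spring_b and tester between 9.5 and 15.5 N) or (horizontal distance between spring_c and cup2 below 0.012 m and angle between spring_c's own z axis and vertical below 0.12 rad and value of joint cap_c above 0.006 m and contact force between spring_c and tester between 9.5 and 15.5 N))), for 0.5 s.
3. the spring in the last cup is pressed down and held with 12 N (9.5 to 15.5 N on the tester plate, with the spring's own weight of under 1 N) for 0.5 s (((horizontal distance between spring_a and cup3 below 0.012 m and angle between spring_a's own z axis and vertical below 0.12 rad and value of joint cap_a above 0.006 m and contact force between spring_a and tester between 9.5 and 15.5 N) or (horizontal distance between spring_b and cup3 below 0.012 m and angle between spring_b's own z axis and vertical below 0.12 rad and value of joint cap_b above 0.006 m and contact force between spring_b and tester between 9.5 and 15.5 N) or (horizontal distance between spring_c and cup3 below 0.012 m and angle between spring_c's own z axis and vertical below 0.12 rad and value of joint cap_c above 0.006 m and contact force between spring_c and tester between 9.5 and 15.5 N))), for 0.5 s.
At the end, for the whole second after the job is handed in: The tired spring stands upright (within 7 degrees), at rest, on the tray floor; both good ones upright in their own cups (within 10 mm of the start), caps free. The judge knows the tired one by its cap's sag under its own weight: 0.7 mm, good ones 0.3 mm, below what the measured values show (angle between each of spring_a, spring_b, spring_c's own z axis and vertical below 0.12 rad and linear speed of each of spring_a, spring_b, spring_c below 0.02 m/s and ((x of spring_a in the frame of tray between -0.045 and 0.045 m and y of spring_a in the frame of tray between -0.045 and 0.045 m and z of spring_a in the frame of tray below 0.01 m and value of joint cap_a above 0.00045 m) or (distance of spring_a from where it was at the start of the episode below 0.01 m and value of joint cap_a below 0.00045 m)) and ((x of spring_b in the frame of tray between -0.045 and 0.045 m and y of spring_b in the frame of tray between -0.045 and 0.045 m and z of spring_b in the frame of tray below 0.01 m and value of joint cap_b above 0.00045 m) or (distance of spring_b from where it was at the start of the episode below 0.01 m and value of joint cap_b below 0.00045 m)) and ((x of spring_c in the frame of tray between -0.045 and 0.045 m and y of spring_c in the frame of tray between -0.045 and 0.045 m and z of spring_c in the frame of tray below 0.01 m and value of joint cap_c above 0.00045 m) or (distance of spring_c from where it was at the start of the episode below 0.01 m and value of joint cap_c below 0.00045 m))); the robot touches nothing.
It fails at once if a spring presses on the tester with more than 17 N (a push of 16 N and the weight of the spring) (contact force between any of spring_a, spring_b, spring_c and tester above 17 N).
It fails at once if another thing on the table is moved by more than 20 mm (distance of any of glue_stick, cards_blue, cards_pink, stapler, hole_punch, tape_dispenser, marker_pen from where it was at the start of the episode above 0.02 m).
It also fails if it takes over 70 s, if anything falls off the work surface, if the arm or the gripper's body presses on something with over 40 N, if the wrist force passes 120 N, or if a joint passes its speed limit or range.

## Robot

A 6-joint arm with a two-finger parallel gripper is mounted at the origin on the work surface. World frame = base frame: x ahead of the robot, y to its left, z up, the work surface at z = 0. Lengths are in m, angles in rad, forces in N, time in s.
With the tool pointing down it reaches from about 0.35 to 0.975 m from the base axis. Payload 4.9 kg.
Tool frame: the origin (TCP) lies on the front face of the gripper's body, between the roots of the fingers; the fingertips stand ctrl.tip_extent ahead of it and the grasp point (between the pads) lies 54 mm ahead of it (ctrl.tip_extent is the distance from the TCP to the fingertips, in m); z points along the fingers, y is the line along which they close (so a half turn about z gives the same grasp; the last joint's range is limited). The gripper opens to 85 mm and grips with 20 to 120 N. Pads are 22 mm wide; open, the fingers measure 114 mm over their backs; the gripper's body (76 mm by 85 mm) begins 54 mm behind the grasp point. The pads swing forward as they close: fully open they stand 13 mm farther back than shut.
Start: joints at [1.145, 0.053, 1.613, -0, 1.476, -0.119], TCP at [0.189, 0.596, 0.304] pointing down, gripper open.
Joint ranges: [-3.01, 3.01], [-1.01, 2.22], [0.06, 2.58], [-1.02, 4.17], [0.09, 2.62], [-3.14, 3.14]. Speed limits (rad/s): [2.57, 2.57, 3.14, 3.14, 3.14, 3.14].

## Interface

Orientations are given as a rotation vector (axis times angle).
In Python, from station import ctrl gives the robot as it stands.
- The arm moves only by the tool apply_moves, never from a script. Its argument "rows" is one flat list of numbers, 6 for each row, row after row: the shift along the tool's x, y, z normalised to -1 to 1, where 1 is 0.6 m, then the turn, a rotation vector about the tool's x, y, z normalised to -1 to 1, where 1 is 90 degrees. A call has 1 to 20 rows; each row is the pose to reach, as a shift and turn from the pose commanded when the call began, along the tool's axes at that moment; what a row does not reach only later rows make up. A row lasts 1/10 s, in which the tool goes at most 50 mm and 8.59 degrees, less where a joint would pass 70% of its speed; a pose out of reach is approached as far as the arm can. A call with a number of a shift or a turn outside -1 to 1 is refused whole. A call with a gripper value outside its range is refused whole. "grip" is the opening, from 0 (shut) to 1 (fully open), set as the call begins (left out, the last holds). The fingers move at their own pace and stop on an object; "grip_force" is the grip in N (left out, the last holds). Time passes only in rows, so rows that repeat a pose let the fingers close. It gives the time, the measured TCP pose, the force, the opening and the grip force at its end, in the units of the state.
- ctrl.get_obs(): the state, without advancing time (a new reading comes with each control period).
- ctrl.get_image(name): name is "scene" or "top" or "wrist"; returns (picture, depth): 400x640x3 uint8, blue, green, red; 400x640 float32, m along the optical axis (not along the pixel's ray), 0 where there is no reading.
- ctrl.camera_model(name): a dict with "mtx" (3x3 intrinsics, pixels), "R" (3x3) and "t" (3): a world point X has camera coordinates R X + t; the wrist camera has in their place "tool_from_camera" (4x4, takes a point from camera to tool coordinates, whose origin is the TCP and whose axes are the flange's). Camera axes: x right, y down, z forward; pixel columns grow to the right and rows downward; lengths in m; the calibration is good to about 2 mm. A picture is of the moment at which its call begins: read the wrist's pose just before it. camera_model takes no time and is no camera call.
- ctrl.finish_job(): hands the job in; it is judged then, once.
The state is a dict: "t": time; "q": joint angles; "dq": joint speeds; "effort": joint torques, N m; "tool_pos": TCP position; "tool_rot": TCP orientation; "contact_force": force on the tool from outside, world axes, zero at the start; "wrist_torque": the same for the moment, N m; "opening": finger opening in m; "grip_force": force on a finger pad.
Only numpy, scipy, OpenCV 4.12 (cv2) and the standard library are available. Lean on these libraries where they do the work, as an engineer would, in place of code of your own. Each camera call takes 0.05 s, during which the arm holds its last target. There are 200 camera calls.

## Working session

There is one attempt and no reset: what is moved stays moved. The work goes in short steps, Python scripts to look and compute and a tool call to move; the robot and the scene stay as the last step left them, time stands still between calls to the robot, and variables do not carry over. Pictures are saved under pics/ and viewed, at most 10 in all, crops included, and the job is handed in when it is done.

Besides the shell and the picture viewer there is one more tool, called by a JSON object that holds its "fn" and its "kwargs". apply_moves: Moves the arm, as the interface text tells. Its arguments: {"type":"object","properties":{"rows":{"type":"array","items":{"type":"number"}},"grip":{"type":"number"},"grip_force":{"type":"number"}},"required":["rows"]}

```bash
mkdir -p pics; ls; python3 - <<'E'
from station import ctrl
import numpy as np, cv2
o=ctrl.get_obs()
for k,v in o.items(): print(k,np.round(v,4))
print(ctrl.tip_extent)
for n in("top","scene"):
    im,d=ctrl.get_image(n); cv2.imwrite(f"pics/{n}.png",im); np.savez(f"{n}.npz",im=im,d=d)
    m=ctrl.camera_model(n); print(n,{k:np.round(v,3).tolist() for k,v in m.items()})
print(ctrl.camera_model("wrist"))
E
```

```text
pics
t 0.0
q [ 1.145   0.0534  1.6143  0.      1.476  -0.119 ]
dq [0.0021 0.001  0.0023 0.0004 0.0005 0.0012]
effort [ 1.70000e-03 -3.93677e+01 -3.70182e+01  0.00000e+00  7.00000e-03
 -0.00000e+00]
tool_pos [0.1886 0.5954 0.3027]
tool_rot [-4.7990e-01 -3.1041e+00  3.1000e-03]
contact_force [ 0.1944  0.636  -0.4672]
wrist_torque [-0.0148  0.0096 -0.0115]
grip_force 0.0
opening 0.0854
0.0726
top {'mtx': [[459.938, 0.0, 325.854], [0.0, 459.938, 200.902], [0.0, 0.0, 1.0]], 'R': [[0.05, -0.999, 0.004], [-0.977, -0.05, -0.207], [0.207, 0.006, -0.978]], 't': [-0.018, 0.54, 1.329]}
scene {'mtx': [[376.032, 0.0, 322.999], [0.0, 376.032, 205.225], [0.0, 0.0, 1.0]], 'R': [[-0.875, 0.484, -0.003], [0.418, 0.754, -0.507], [-0.243, -0.445, -0.862]], 't': [0.492, -0.212, 1.36]}
{'mtx': array([[314.26702881,   0.        , 321.30408193],
       [  0.        , 314.26702881, 194.60250962],
       [  0.        ,   0.        ,   1.        ]]), 'tool_from_camera': array([[-1.05728483e-03, -9.62115399e-01, -2.72640498e-01,
         6.82246195e-02],
       [ 9.99998566e-01, -6.56571449e-04, -1.56097798e-03,
         1.08088956e-03],
       [ 1.32283299e-03, -2.72641757e-01,  9.62114714e-01,
        -6.97154183e-02],
       [ 0.00000000e+00,  0.00000000e+00,  0.00000000e+00,
         1.00000000e+00]])}
```

View pics/top.png

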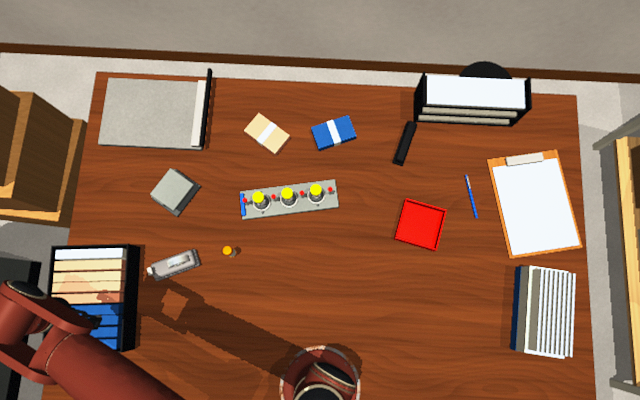

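View pics/scene.png

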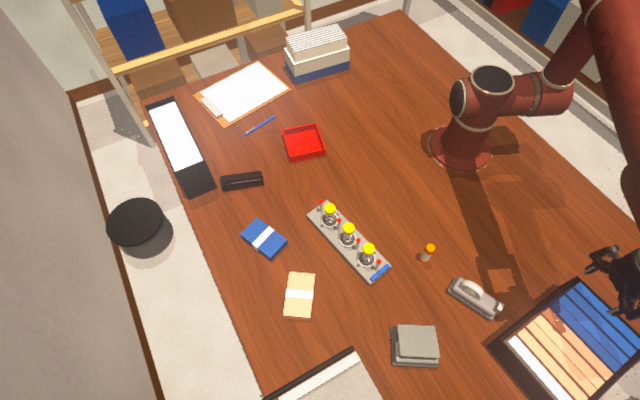

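The top view shows the tester at about (289,199), with the blue bar at (242,205) and caps near (259,198), (288,194) and (316,190). The red tray is at (420,224), and the glue stick at (228,251) is clear of the tester.

```bash
cat > h.py <<'E'
import numpy as np, cv2
from scipy.spatial.transform import Rotation as Rn
from station import ctrl
def pose(n,o=None):
    m=ctrl.camera_model(n)
    if n!="wrist": return m["mtx"],m["R"].T,-m["R"].T@m["t"]
    T=np.eye(4);T[:3,:3]=Rn.from_rotvec(o["tool_rot"]).as_matrix();T[:3,3]=o["tool_pos"]
    T=T@m["tool_from_camera"]; return m["mtx"],T[:3,:3],T[:3,3]
def cast(uv,z,P):
    K,R,c=P; d=R@np.linalg.inv(K)@np.array([uv[0],uv[1],1.]); return c+d*(z-c[2])/d[2]
def proj(X,P):
    K,R,c=P; p=K@(R.T@(np.array(X)-c)); return p[:2]/p[2]
def blobs(im,lo,hi,amin):
    h=cv2.cvtColor(im,cv2.COLOR_BGR2HSV); m=cv2.inRange(h,lo,hi)
    n,l,s,c=cv2.connectedComponentsWithStats(m)
    return [(s[i,4],c[i],s[i,:4]) for i in range(1,n) if s[i,4]>=amin]
def shift(goal,o,yaw=None):
    "normalised row for a TCP goal (tool down, tool y at world angle yaw)"
    R=Rn.from_rotvec(o["tool_rot"])
    s=R.inv().apply(np.array(goal)-o["tool_pos"])/0.6; t=np.zeros(3)
    if yaw is not None:
        y=np.array([np.cos(yaw),np.sin(yaw),0]); 
        if y@R.as_matrix()[:,1]<0:y=-y
        z=np.array([0,0,-1.]); G=np.c_[np.cross(y,z),y,z]
        t=(R.inv()*Rn.from_matrix(G)).as_rotvec()/(np.pi/2)
    return np.r_[s,t].round(4)
YEL=((22,130,130),(38,255,255)); 
E
python3 - <<'E'
from h import *
for n in("top","scene"):
    im=np.load(n+".npz")["im"]; P=pose(n)
    for nm,lo,hi,z,a in(("yel",*YEL,.1,20),("red",(0,200,90),(4,255,255),.035,8),("blue",(100,150,80),(125,255,255),.032,25)):
        for b in blobs(im,lo,hi,a): print(n,nm,b[0],b[1].round(1),b[2],cast(b[1],z,P).round(4), cast(b[1],.082,P).round(4) if nm=="red" else"")
E
```

```text
top yel 114 [315.4 189.4] [310 184  12  12] [0.5635 0.0417 0.1   ] 
top yel 107 [286.6 192.9] [281 188  12  11] [0.5486 0.125  0.1   ] 
top yel 110 [257.8 196.8] [252 191  12  12] [0.5327 0.2083 0.1   ] 
top yel 42 [226.7 250. ] [223 247   8   7] [0.3734 0.2842 0.1   ] 
top red 11 [329.8 189.2] [328 188   4   4] [ 0.5818 -0.0007  0.035 ] [ 0.5706 -0.0007  0.082 ]
top red 12 [301.5 192.5] [300 191   4   4] [0.5669 0.0856 0.035 ] [0.5562 0.0827 0.082 ]
top red 11 [273.1 196.4] [272 195   3   4] [0.5503 0.1718 0.035 ] [0.5402 0.166  0.082 ]
top red 12 [244.6 199.8] [243 198   4   4] [0.5353 0.2581 0.035 ] [0.5257 0.2493 0.082 ]
top red 1884 [420.  224.2] [394 198  53  53] [ 0.4868 -0.2789  0.035 ] [ 0.4788 -0.2694  0.082 ]
top blue 351 [344.5 127.9] [334 115  22  26] [ 0.7846 -0.0377  0.032 ] 
top blue 374 [322.  135.5] [311 123  23  26] [0.7556 0.0322 0.032 ] 
top blue 90 [471.9 200.8] [466 179  12  39] [ 0.5681 -0.4383  0.032 ] 
top blue 80 [242.2 205.2] [240 193   6  23] [0.5187 0.2644 0.032 ] 
top blue 564 [101.1 312.2] [ 71 304  48  21] [0.1808 0.6464 0.032 ] 
top blue 268 [104.6 3
[... 637 characters left out ...]
0.4 200.7] [319 199   4   4] [ 0.558  -0.0244  0.035 ] [0.5713 0.0007 0.082 ]
scene red 8 [338.5 220. ] [337 219   4   3] [0.5425 0.0645 0.035 ] [0.5565 0.0855 0.082 ]
scene red 8 [358. 240.] [357 239   3   3] [0.5254 0.1522 0.035 ] [0.5401 0.1693 0.082 ]
scene red 11 [378.2 261.2] [377 260   4   4] [0.5096 0.239  0.035 ] [0.525  0.2521 0.082 ]
scene blue 702 [120.6   7.7] [98  0 50 23] [ 0.8639 -1.3906  0.032 ] 
scene blue 114 [559.    2.9] [547   0  22  10] [-0.9305 -0.43    0.032 ] 
scene blue 67 [379.8 271.7] [371 264  18  16] [0.5222 0.2676 0.032 ] 
scene blue 27 [601.  305.5] [597 303   9   7] [0.0438 0.6447 0.032 ] 
scene blue 228 [626.3 331.5] [609 315  31  34] [0.0412 0.7255 0.032 ]
```

```bash
python3 - <<'E'
from h import *
o=ctrl.get_obs(); print(Rn.from_rotvec(o["tool_rot"]).as_matrix().round(3)); print(shift((.548,.126,.303),o,.185), ctrl.tip_extent)
E
```

```text
[[-0.953  0.302 -0.001]
 [ 0.302  0.953 -0.002]
 [ 0.    -0.002 -1.   ]]
[-8.073e-01 -5.649e-01  5.000e-04 -1.100e-03  5.000e-04  6.869e-01] 0.0726
```

{"fn": "apply_moves", "kwargs": {"rows": [-0.807,-0.565,0,0,0,0.687,-0.807,-0.565,0,0,0,0.687,-0.807,-0.565,0,0,0,0.687,-0.807,-0.565,0,0,0,0.687,-0.807,-0.565,0,0,0,0.687,-0.807,-0.565,0,0,0,0.687,-0.807,-0.565,0,0,0,0.687,-0.807,-0.565,0,0,0,0.687,-0.807,-0.565,0,0,0,0.687,-0.807,-0.565,0,0,0,0.687,-0.807,-0.565,0,0,0,0.687,-0.807,-0.565,0,0,0,0.687,-0.807,-0.565,0,0,0,0.687,-0.807,-0.565,0,0,0,0.687,-0.807,-0.565,0,0,0,0.687,-0.807,-0.565,0,0,0,0.687,-0.807,-0.565,0,0,0,0.687,-0.807,-0.565,0,0,0,0.687], "grip": 0}}

```text
t: 1.9
tool_pos: [0.5476, 0.1272, 0.304]
tool_rot: [2.005, 2.418, 0.0]
contact_force: [0.7, -0.7, -0.9]
opening: -0.0003
grip_force: 0.0
```

```bash
python3 - <<'E'
from h import *
o=ctrl.get_obs()
for k in("t","q","tool_pos","tool_rot","contact_force","opening"): print(k,np.round(o[k],4))
im,d=ctrl.get_image("wrist"); cv2.imwrite("pics/w1.png",im); P=pose("wrist",o); print(ctrl.tip_extent)
for nm,lo,hi,z,a in(("yel",*YEL,.1,100),("red",(0,180,80),(5,255,255),.082,30),("blue",(100,150,80),(125,255,255),.032,100)):
    for b in blobs(im,lo,hi,a): print(nm,b[0],b[1].round(1),b[2],cast(b[1],z,P).round(4))
E
```

```text
t 1.9
q [ 0.0959 -0.0971  1.76    0.      1.4783 -0.0904]
tool_pos [0.5476 0.1272 0.304 ]
tool_rot [2.0051e+00 2.4183e+00 3.0000e-04]
contact_force [ 0.6834 -0.7245 -0.8842]
opening -0.0003
0.0726
yel 1323 [322.6  88.1] [303  67  40  43] [0.5344 0.2094 0.1   ]
yel 1087 [322.9 186.1] [305 168  37  37] [0.5501 0.1274 0.1   ]
red 124 [322.3 138. ] [317 132  12  13] [0.5421 0.1675 0.082 ]
red 131 [322.  224.4] [316 218  13  13] [0.5575 0.0842 0.082 ]
blue 626 [322.3  30. ] [288  25  69  12] [0.5237 0.266  0.032 ]
blue 2187 [474.7 275. ] [443 253  63  46] [0.7564 0.0345 0.032 ]
blue 311 [497.6 314.8] [479 307  30  20] [ 0.8028 -0.0143  0.032 ]
```

View pics/w1.png

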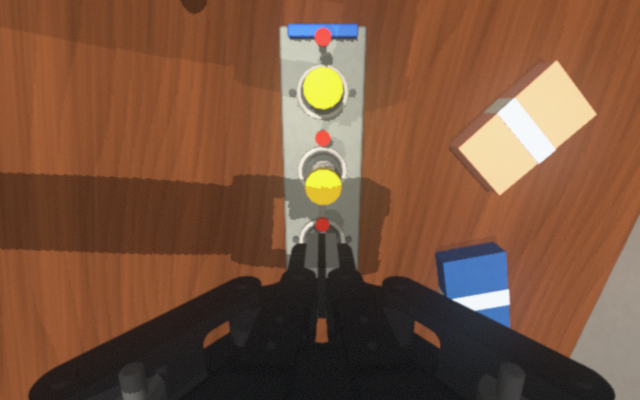

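The wrist view shows caps 1 and 2 at (323,88) and (323,186), and the red posts at (322,138) and (322,224). They are 84.7 mm apart, against 85 mm expected. The row lines up with tool x. That puts cup1 at (.534,.209), cup2 at (.550,.126) and cup3 at (.565,.043).

{"fn": "apply_moves", "kwargs": {"rows": [0.1385,0.003,0.1,0,0,0,0.1385,0.003,0.15,0,0,0,0.1385,0.003,0.18,0,0,0,0.1385,0.003,0.2,0,0,0,0.1385,0.003,0.21,0,0,0,0.1385,0.003,0.21,0,0,0,0.1385,0.003,0.21,0,0,0,0.1385,0.003,0.21,0,0,0]}}

```text
t: 2.75
tool_pos: [0.5358, 0.2081, 0.1803]
tool_rot: [2.007, 2.414, 0.005]
contact_force: [-0.0, -0.1, 0.0]
opening: -0.0
grip_force: 0.0
```

{"fn": "apply_moves", "kwargs": {"rows": [0,0,0.006,0,0,0,0,0,0.01,0,0,0,0,0,0.014,0,0,0,0,0,0.017,0,0,0,0,0,0.02,0,0,0,0,0,0.022,0,0,0,0,0,0.022,0,0,0,0,0,0.022,0,0,0,0,0,0.022,0,0,0]}}

```text
t: 3.65
tool_pos: [0.535, 0.2085, 0.1658]
tool_rot: [2.006, 2.416, 0.001]
contact_force: [-1.5, -1.4, 5.9]
opening: -0.0003
grip_force: 3.1
```

```bash
python3 - <<'E'
from h import *
for i in range(6):
    o=ctrl.get_obs(); print(o["t"],o["tool_pos"].round(4),o["contact_force"].round(2)); ctrl.get_image("wrist")
E
```

```text
3.65 [0.535  0.2085 0.1658] [-1.48 -1.35  5.9 ]
3.7 [0.535  0.2085 0.1658] [-1.06 -0.8   6.6 ]
3.75 [0.535  0.2085 0.1658] [-0.63 -1.55  6.72]
3.8 [0.535  0.2085 0.1658] [-1.27 -1.06  6.92]
3.85 [0.535  0.2085 0.1658] [-0.62 -1.04  5.4 ]
3.9 [0.535  0.2085 0.1658] [-0.72 -1.3   5.83]
```

{"fn": "apply_moves", "kwargs": {"rows": [0,0,0.002,0,0,0,0,0,0.004,0,0,0,0,0,0.006,0,0,0,0,0,0.008,0,0,0,0,0,0.0095,0,0,0,0,0,0.0095,0,0,0,0,0,0.0095,0,0,0]}}

```text
t: 4.65
tool_pos: [0.5354, 0.2086, 0.1612]
tool_rot: [2.006, 2.416, 0.002]
contact_force: [-2.8, -1.9, 10.6]
opening: 0.0002
grip_force: 5.3
```

```bash
python3 - <<'E'
from h import *
F=[]
for i in range(20):
    o=ctrl.get_obs(); F.append(o["contact_force"]); ctrl.get_image("top")
print(o["t"],o["tool_pos"].round(4),np.mean(F,0).round(2),np.std(F,0).round(2))
E
```

```text
5.6 [0.5354 0.2086 0.1613] [-2.49 -1.49 10.65] [0.52 0.42 0.57]
```

{"fn": "apply_moves", "kwargs": {"rows": [0,0,0.002,0,0,0,0,0,0.002,0,0,0,0,0,0.002,0,0,0,0,0,0.002,0,0,0,0,0,0.002,0,0,0,0,0,0.002,0,0,0,0,0,0.002,0,0,0,0,0,0.002,0,0,0,0,0,0.002,0,0,0,0,0,0.002,0,0,0]}}

```text
t: 6.65
tool_pos: [0.5355, 0.2086, 0.1604]
tool_rot: [2.006, 2.416, 0.003]
contact_force: [-2.3, -1.6, 11.7]
opening: 0.0003
grip_force: 5.8
```

{"fn": "apply_moves", "kwargs": {"rows": [0,0,-0.006,0,0,0,0,0,-0.014,0,0,0,0,0,-0.025,0,0,0,0,0,-0.045,0,0,0,0,0,-0.055,0,0,0,-0.04,0,-0.055,0,0,0,-0.09,-0.001,-0.055,0,0,0,-0.13,-0.001,-0.055,0,0,0,-0.14,-0.002,-0.055,0,0,0,-0.14,-0.002,-0.045,0,0,0,-0.14,-0.002,-0.035,0,0,0,-0.14,-0.002,-0.035,0,0,0,-0.14,-0.002,-0.035,0,0,0]}}

```text
t: 7.95
tool_pos: [0.5482, 0.1264, 0.1781]
tool_rot: [-2.005, -2.417, 0.001]
contact_force: [0.3, 0.3, 0.6]
opening: -0.0001
grip_force: 0.0
```

{"fn": "apply_moves", "kwargs": {"rows": [0,0,0.006,0,0,0,0,0,0.01,0,0,0,0,0,0.014,0,0,0,0,0,0.017,0,0,0,0,0,0.02,0,0,0,0,0,0.022,0,0,0,0,0,0.022,0,0,0,0,0,0.022,0,0,0,0,0,0.022,0,0,0]}}

```text
t: 8.85
tool_pos: [0.5492, 0.1257, 0.1666]
tool_rot: [2.007, 2.416, 0.002]
contact_force: [-1.2, 0.6, 5.5]
opening: 0.0001
grip_force: 2.8
```

```bash
cat > f.py <<'E'
from h import *
F=[]
for i in range(8):
    o=ctrl.get_obs(); F.append(o["contact_force"]); ctrl.get_image("top")
print(o["t"],o["tool_pos"].round(4),np.mean(F,0).round(2),np.std(F,0).round(2))
E
python3 f.py
```

```text
9.2 [0.5491 0.1257 0.1666] [-1.46  0.45  5.5 ] [0.38 0.5  0.37]
```

{"fn": "apply_moves", "kwargs": {"rows": [0,0,0.002,0,0,0,0,0,0.004,0,0,0,0,0,0.006,0,0,0,0,0,0.008,0,0,0,0,0,0.01,0,0,0,0,0,0.012,0,0,0,0,0,0.013,0,0,0,0,0,0.013,0,0,0,0,0,0.013,0,0,0]}}

```text
t: 10.15
tool_pos: [0.5498, 0.1258, 0.1603]
tool_rot: [2.006, 2.416, 0.003]
contact_force: [-3.6, -0.6, 12.4]
opening: 0.0001
grip_force: 5.8
```

```bash
python3 f.py; python3 f.py; python3 f.py
```

```text
10.5 [0.5498 0.1258 0.1604] [-3.47  0.04 11.59] [0.37 0.45 0.65]
10.9 [0.5498 0.1258 0.1604] [-3.32  0.43 11.52] [0.34 0.35 0.5 ]
11.3 [0.5498 0.1258 0.1603] [-3.39  0.29 11.36] [0.42 0.58 0.55]
```

{"fn": "apply_moves", "kwargs": {"rows": [0,0,-0.006,0,0,0,0,0,-0.014,0,0,0,0,0,-0.025,0,0,0,0,0,-0.045,0,0,0,0,0,-0.055,0,0,0,-0.04,0,-0.055,0,0,0,-0.09,0,-0.055,0,0,0,-0.13,0,-0.055,0,0,0,-0.141,0,-0.055,0,0,0,-0.141,0,-0.045,0,0,0,-0.141,0,-0.035,0,0,0,-0.141,0,-0.035,0,0,0,-0.141,0,-0.035,0,0,0]}}

```text
t: 12.65
tool_pos: [0.5638, 0.0433, 0.1781]
tool_rot: [-2.005, -2.417, 0.001]
contact_force: [0.3, 0.0, -0.7]
opening: 0.0003
grip_force: 0.0
```

{"fn": "apply_moves", "kwargs": {"rows": [0,0,0.006,0,0,0,0,0,0.01,0,0,0,0,0,0.014,0,0,0,0,0,0.017,0,0,0,0,0,0.02,0,0,0,0,0,0.022,0,0,0,0,0,0.022,0,0,0,0,0,0.022,0,0,0,0,0,0.022,0,0,0]}}

```text
t: 13.55
tool_pos: [0.5644, 0.0425, 0.1659]
tool_rot: [2.007, 2.417, 0.0]
contact_force: [0.2, 0.2, 3.2]
opening: -0.0004
grip_force: 1.2
```

```bash
python3 f.py
```

```text
13.9 [0.5643 0.0425 0.1657] [-0.29  0.74  2.69] [0.44 0.31 0.79]
```

{"fn": "apply_moves", "kwargs": {"rows": [0,0,0.003,0,0,0,0,0,0.006,0,0,0,0,0,0.009,0,0,0,0,0,0.012,0,0,0,0,0,0.015,0,0,0,0,0,0.018,0,0,0,0,0,0.021,0,0,0,0,0,0.024,0,0,0,0,0,0.027,0,0,0,0,0,0.03,0,0,0,0,0,0.033,0,0,0,0,0,0.036,0,0,0,0,0,0.038,0,0,0,0,0,0.04,0,0,0,0,0,0.04,0,0,0,0,0,0.04,0,0,0]}}

```text
t: 15.55
tool_pos: [0.5646, 0.0426, 0.1431]
tool_rot: [2.007, 2.417, 0.0]
contact_force: [-4.8, 2.2, 12.2]
opening: 0.0001
grip_force: 5.8
```

```bash
python3 f.py; python3 f.py; python3 f.py
```

```text
15.9 [0.5647 0.0426 0.1432] [-4.44  1.76 11.44] [0.51 0.39 0.44]
16.3 [0.5647 0.0426 0.1432] [-3.89  1.74 11.58] [0.38 0.39 0.42]
16.7 [0.5647 0.0426 0.1432] [-4.28  1.89 11.71] [0.62 0.22 0.43]
```

Springs 1 and 2 are good, at about 0.93 N/mm. Spring 3 is the tired one: 11.6 N took its top down to about 71 mm, below the 82 mm marks. Next I release it, rise and look again.

{"fn": "apply_moves", "kwargs": {"rows": [0,0,-0.01,0,0,0,0,0,-0.025,0,0,0,0,0,-0.04,0,0,0,0,0,-0.055,0,0,0,0,0,-0.07,0,0,0,0,0,-0.15,0,0,0,0,0,-0.2,0,0,0,0,0,-0.24,0,0,0,0,0,-0.26,0,0,0,0,0,-0.26,0,0,0,0,0,-0.26,0,0,0,0,0,-0.26,0,0,0]}}

```text
t: 17.95
tool_pos: [0.5634, 0.0425, 0.2951]
tool_rot: [-2.005, -2.415, 0.004]
contact_force: [0.3, -0.1, -0.0]
opening: -0.0003
grip_force: 0.0
```

{"fn": "apply_moves", "kwargs": {"rows": [0,0,0,0,0,0,0,0,0,0,0,0,0,0,0,0,0,0,0,0,0,0,0,0,0,0,0,0,0,0,0,0,0,0,0,0,0,0,0,0,0,0,0,0,0,0,0,0], "grip": 1}}

```text
t: 18.75
tool_pos: [0.5643, 0.0425, 0.2977]
tool_rot: [2.007, 2.417, 0.0]
contact_force: [0.7, 0.1, 0.5]
opening: 0.0854
grip_force: 0.0
```

```bash
python3 - <<'E'
from h import *
o=ctrl.get_obs(); print(o["tool_pos"].round(4),o["opening"],ctrl.tip_extent)
im,d=ctrl.get_image("wrist"); cv2.imwrite("pics/w2.png",im); P=pose("wrist",o)
for nm,lo,hi,z,a in(("yel",*YEL,.1,100),("red",(0,180,80),(5,255,255),.082,30)):
    for b in blobs(im,lo,hi,a): print(nm,b[0],b[1].round(1),b[2],cast(b[1],z,P).round(4))
# tray corners from top and scene: outer top rim at z=.035
for n in("top","scene"):
    im=np.load(n+".npz")["im"]; P=pose(n)
    m=cv2.inRange(cv2.cvtColor(im,cv2.COLOR_BGR2HSV),(0,150,60),(6,255,255))
    c=max(cv2.findContours(m,0,2)[0],key=lambda c:cv2.contourArea(c) if c[:,0,1].min()>50 else 0)
    c=cv2.approxPolyDP(c,4,True)[:,0]
    print(n,[(p.tolist(),cast(p,.035,P)[:2].round(3).tolist(),cast(p,0,P)[:2].round(3).tolist()) for p in c])
E
```

```text
[0.5643 0.0425 0.2977] 0.08537117856812004 0.0726
yel 1394 [322.  86.] [302  65  41  43] [0.5505 0.1258 0.1   ]
yel 1145 [321.5 186. ] [303 167  38  39] [0.5652 0.0441 0.1   ]
red 136 [321.2 137.1] [315 131  13  14] [0.5576 0.084  0.082 ]
red 153 [321.2 225.6] [315 219  14  14] [5.731e-01 5.000e-04 8.200e-02]
red 380 [237.7 342.8] [219 331  41  23] [ 0.5086 -0.1505  0.082 ]
top [([2, 283], [0.249, 0.948], [0.249, 0.972]), ([0, 343], [0.081, 0.921], [0.077, 0.944]), ([13, 343], [0.083, 0.884], [0.079, 0.906]), ([32, 312], [0.172, 0.845], [0.169, 0.867]), ([37, 316], [0.161, 0.829], [0.159, 0.85]), ([27, 333], [0.113, 0.849], [0.109, 0.87]), ([42, 318], [0.156, 0.813], [0.154, 0.834]), ([47, 323], [0.143, 0.796], [0.14, 0.817]), ([35, 332], [0.116, 0.826], [0.113, 0.847]), ([48, 322], [0.146, 0.794], [0.143, 0.814]), ([53, 326], [0.136, 0.778], [0.133, 0.797]), ([27, 367], [0.02, 0.832], [0.014, 0.853]), ([0, 350], [0.062, 0.917], [0.057, 0.94]), ([0, 361], [0.033, 0.911], [0.027, 0.934]), ([35, 381], [-0.016, 0.802], [-0.023, 0.823]), ([56, 382], [-0.015, 0.743], [-0.022, 0.762]), ([7
[... 629 characters left out ...]
036], [-0.012, 0.019]), ([480, 136], [-0.069, 0.016], [-0.1, -0.002]), ([459, 128], [-0.028, -0.05], [-0.057, -0.07]), ([464, 137], [-0.016, -0.008], [-0.045, -0.027]), ([456, 141], [0.021, -0.008], [-0.007, -0.026]), ([461, 135], [-0.013, -0.021], [-0.042, -0.04]), ([456, 132], [-0.006, -0.041], [-0.035, -0.06]), ([456, 145], [0.032, 0.006], [0.005, -0.011]), ([444, 148], [0.077, -0.003], [0.051, -0.021]), ([442, 143], [0.069, -0.025], [0.043, -0.043]), ([434, 151], [0.116, -0.01], [0.091, -0.028]), ([440, 138], [0.061, -0.046], [0.035, -0.066]), ([455, 130], [-0.009, -0.05], [-0.038, -0.069]), ([451, 134], [0.016, -0.042], [-0.013, -0.061]), ([447, 125], [0.001, -0.083], [-0.028, -0.103])]
```

View pics/w2.png

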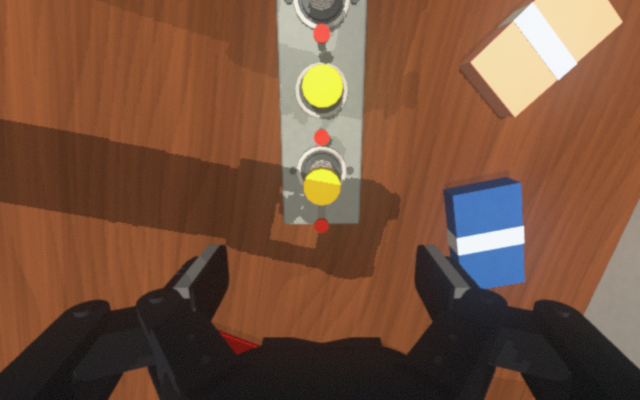

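The wrist view shows caps 2 and 3 upright at (322,86) and (322,186). Cap 3 is at (.565,.043), within about 1 mm of the TCP. Next I descend and grip it.

{"fn": "apply_moves", "kwargs": {"rows": [0,0.002,0.07,0,0,0,0,0.002,0.13,0,0,0,0,0.002,0.18,0,0,0,0,0.002,0.215,0,0,0,0,0.002,0.24,0,0,0,0,0.002,0.251,0,0,0,0,0.002,0.251,0,0,0,0,0.002,0.251,0,0,0,0,0.002,0.251,0,0,0]}}

```text
t: 19.7
tool_pos: [0.5664, 0.0426, 0.1487]
tool_rot: [2.005, 2.415, 0.003]
contact_force: [-0.1, -0.4, 0.8]
opening: 0.0854
grip_force: 0.0
```

{"fn": "apply_moves", "kwargs": {"rows": [0,0,0,0,0,0,0,0,0,0,0,0,0,0,0,0,0,0,0,0,0,0,0,0,0,0,0,0,0,0,0,0,0,0,0,0,0,0,0,0,0,0,0,0,0,0,0,0,0,0,0,0,0,0], "grip": 0, "grip_force": 25}}

```text
t: 20.6
tool_pos: [0.5654, 0.0427, 0.147]
tool_rot: [2.007, 2.417, -0.0]
contact_force: [-0.3, -0.5, 0.4]
opening: 0.0331
grip_force: 25.2
```

```bash
python3 - <<'E'
from h import *
z=np.load("top.npz")
for n in("top","scene"):
    im=np.load(n+".npz")["im"]; P=pose(n)
    m=cv2.inRange(cv2.cvtColor(im,cv2.COLOR_BGR2HSV),(0,200,90),(5,255,255)); x0,y0,w,h=(385,190,70,70) if n=="top" else (270,112,65,60)
    k=np.zeros_like(m);k[y0:y0+h,x0:x0+w]=m[y0:y0+h,x0:x0+w]
    k=cv2.morphologyEx(k,cv2.MORPH_CLOSE,np.ones((3,3)))
    hull=cv2.convexHull(np.argwhere(k)[:,::-1].astype(np.int32))
    X=np.array([cast(p,.035,P)[:2] for p in hull[:,0]]).astype(np.float32)
    print(n,cv2.minAreaRect(X), cast(np.argwhere(k).mean(0)[::-1],.01,P))
    K,R,c=P; d=np.load(n+".npz")["d"]; v,u=np.nonzero(k); D=d[v,u]
    W=((np.linalg.inv(K)@np.c_[u,v,np.ones(len(u))].T)*D).T@R.T+c
    f=W[:,2]<.015; print("floor",f.sum(),W[f].mean(0).round(4),np.round(np.median(W[f,2]),4)); f=W[:,2]>.025
    print("rim",f.sum(),cv2.minAreaRect(W[f,:2].astype(np.float32)))
E
```

```text
top ((0.48755791783332825, -0.27901631593704224), (0.13504505157470703, 0.13629917800426483), 76.1624526977539) [ 0.49104804 -0.28488876  0.01      ]
floor 1515 [ 0.4915 -0.285   0.0046] 0.0045
rim 341 ((0.3807235658168793, -0.19840079545974731), (0.16516312956809998, 0.4434211552143097), 52.92989730834961)
scene ((0.4922337532043457, -0.2667492628097534), (0.15324579179286957, 0.13086311519145966), 76.0228500366211) [ 0.48589687 -0.27430453  0.01      ]
floor 810 [ 0.4854 -0.2842  0.0042] 0.004
rim 188 ((0.6248867511749268, 0.10114705562591553), (0.9525631070137024, 0.13624906539916992), 70.30899047851562)
```

{"fn": "apply_moves", "kwargs": {"rows": [0,0,-0.005,0,0,0,0,0,-0.015,0,0,0,0,0,-0.03,0,0,0,0,0,-0.05,0,0,0,0,0,-0.08,0,0,0,0,0,-0.11,0,0,0,0,0,-0.14,0,0,0,0,0,-0.17,0,0,0,0,0,-0.19,0,0,0,0,0,-0.2,0,0,0,0,0,-0.2,0,0,0,0,0,-0.2,0,0,0], "grip_force": 40}}

```text
t: 21.8
tool_pos: [0.5651, 0.0427, 0.2663]
tool_rot: [-2.006, -2.416, 0.001]
contact_force: [-0.9, 0.5, -1.5]
opening: 0.0324
grip_force: 39.8
```

```bash
python3 - <<'E'
from h import *
o=ctrl.get_obs(); print(o["tool_pos"].round(4),o["opening"],o["contact_force"].round(2))
im,d=ctrl.get_image("wrist"); im2,_=ctrl.get_image("scene")
c=cv2.resize(im2[150:310,250:450],(400,320),interpolation=cv2.INTER_CUBIC)
cv2.imwrite("pics/w3.png",np.hstack([im[80:,120:520],c]))
E
```

```text
[0.5651 0.0427 0.2663] 0.03238938522258245 [-0.85  0.45 -1.51]
```

View pics/w3.png

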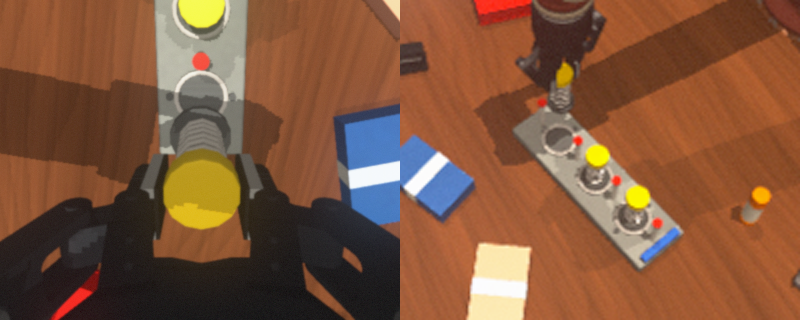

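The left half of the picture shows cap 3 held between the pads at (202,190), with the foot hanging below it. The right half shows cup 3 empty at (560,140) and the other two springs standing. Next I carry it to the tray.

{"fn": "apply_moves", "kwargs": {"rows": [-0.015,-0.007,0,0,0,0,-0.045,-0.02,0,0,0,0,-0.085,-0.038,0,0,0,0,-0.13,-0.058,0,0,0,0,-0.175,-0.078,0,0,0,0,-0.22,-0.098,0,0,0,0,-0.265,-0.118,0,0,0,0,-0.31,-0.138,0,0,0,0,-0.355,-0.158,0,0,0,0,-0.4,-0.178,0,0,0,0,-0.44,-0.196,0,0,0,0,-0.47,-0.21,0,0,0,0,-0.49,-0.219,0,0,0,0,-0.503,-0.225,0,0,0,0,-0.503,-0.225,0,0,0,0,-0.503,-0.225,0,0,0,0,-0.503,-0.225,0,0,0,0,-0.503,-0.225,0,0,0,0]}}

```text
t: 23.7
tool_pos: [0.4885, -0.2781, 0.267]
tool_rot: [-2.006, -2.418, -0.0]
contact_force: [-0.5, 0.2, -0.4]
opening: 0.0328
grip_force: 39.8
```

```bash
python3 - <<'E'
from h import *
o=ctrl.get_obs(); print(o["tool_pos"].round(4),o["opening"],o["contact_force"].round(2))
im,d=ctrl.get_image("wrist"); im2,_=ctrl.get_image("top")
c=cv2.resize(im2[140:300,350:550],(400,320),interpolation=cv2.INTER_CUBIC)
cv2.imwrite("pics/w4.png",np.hstack([im[80:,120:520],c]))
E
```

```text
[ 0.4885 -0.2781  0.267 ] 0.03278513068300093 [-0.52  0.22 -0.41]
```

View pics/w4.png

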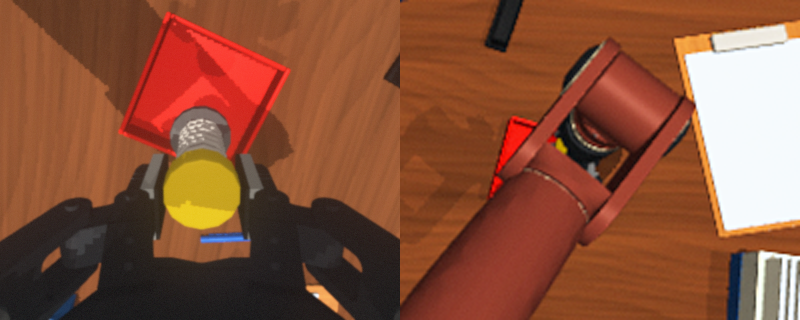

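The wrist crop shows the spring still held upright. The tray is centred near crop (205,90), which is (325,170) in the full picture. I check that against the drop point.

```bash
python3 - <<'E'
from h import *
o=ctrl.get_obs(); P=pose("wrist",o)
for p in ((168,13),(290,70),(122,133)): print(cast((p[0]+120,p[1]+80),.035,P).round(4))
E
```

```text
[ 0.4448 -0.2047  0.035 ]
[ 0.5679 -0.2347  0.035 ]
[ 0.4169 -0.3279  0.035 ]
```

The tray centre comes out at (.492,-.281), about 4 mm from the drop point, and the side measures 127 mm, so I lower.

{"fn": "apply_moves", "kwargs": {"rows": [-0.004,0.005,0.02,0,0,0,-0.004,0.005,0.05,0,0,0,-0.004,0.005,0.085,0,0,0,-0.004,0.005,0.12,0,0,0,-0.004,0.005,0.15,0,0,0,-0.004,0.005,0.175,0,0,0,-0.004,0.005,0.195,0,0,0,-0.004,0.005,0.208,0,0,0,-0.004,0.005,0.216,0,0,0,-0.004,0.005,0.221,0,0,0,-0.004,0.005,0.221,0,0,0,-0.004,0.005,0.221,0,0,0,-0.004,0.005,0.221,0,0,0]}}

```text
t: 25.1
tool_pos: [0.492, -0.2808, 0.1351]
tool_rot: [2.006, 2.416, 0.0]
contact_force: [0.4, -0.0, -0.5]
opening: 0.0324
grip_force: 39.8
```

{"fn": "apply_moves", "kwargs": {"rows": [0,0,0.001,0,0,0,0,0,0.002,0,0,0,0,0,0.003,0,0,0,0,0,0.0035,0,0,0,0,0,0.0035,0,0,0,0,0,0.0035,0,0,0,0,0,0.0035,0,0,0]}}

```text
t: 25.8
tool_pos: [0.4917, -0.2807, 0.1324]
tool_rot: [2.007, 2.417, 0.0]
contact_force: [0.2, 0.8, 0.8]
opening: 0.0323
grip_force: 39.8
```

```bash
python3 f.py
```

```text
26.15 [ 0.4917 -0.2806  0.1323] [0.57 0.05 0.44] [0.27 0.59 0.68]
```

{"fn": "apply_moves", "kwargs": {"rows": [0,0,0.002,0,0,0,0,0,0.002,0,0,0,0,0,0.002,0,0,0], "grip_force": 20}}

```text
t: 26.5
tool_pos: [0.4916, -0.2806, 0.1312]
tool_rot: [2.007, 2.417, 0.0]
contact_force: [1.1, -0.3, 1.2]
opening: 0.0326
grip_force: 39.9
```

{"fn": "apply_moves", "kwargs": {"rows": [0,0,0,0,0,0,0,0,0,0,0,0,0,0,0,0,0,0,0,0,0,0,0,0,0,0,0,0,0,0,0,0,0,0,0,0,0,0,0,0,0,0,0,0,0,0,0,0], "grip": 1}}

```text
t: 27.3
tool_pos: [0.4916, -0.2806, 0.1311]
tool_rot: [2.007, 2.417, -0.0]
contact_force: [-0.2, -0.2, 0.2]
opening: 0.0852
grip_force: 0.0
```

{"fn": "apply_moves", "kwargs": {"rows": [0,0,-0.01,0,0,0,0,0,-0.03,0,0,0,0,0,-0.07,0,0,0,0,0,-0.13,0,0,0,0,0,-0.19,0,0,0,0,0,-0.25,0,0,0,0,0,-0.28,0,0,0,0,0,-0.28,0,0,0,0,0,-0.28,0,0,0,0,0,-0.28,0,0,0]}}

```text
t: 28.3
tool_pos: [0.491, -0.2801, 0.2973]
tool_rot: [-2.005, -2.415, 0.0]
contact_force: [-0.3, 0.5, -0.7]
opening: 0.0855
grip_force: 0.0
```

```bash
python3 - <<'E'
from h import *
o=ctrl.get_obs(); P=pose("wrist",o); print(o["tool_pos"].round(4),o["opening"])
im,d=ctrl.get_image("wrist"); im2,_=ctrl.get_image("scene")
for b in blobs(im,*YEL,100): print(b[1].round(1),b[2],cast(b[1],.085,P).round(4))
for b in blobs(im2,*YEL,40): print("scene",b[1].round(1),cast(b[1],.1,pose("scene")).round(4),cast(b[1],.085,pose("scene")).round(4))
c=cv2.resize(im2[100:300,250:450],(400,400),interpolation=cv2.INTER_CUBIC)
cv2.imwrite("pics/w5.png",np.hstack([im[:,120:520],c]))
E
```

```text
[ 0.491  -0.2801  0.2973] 0.08547086220344377
[321.5 183.4] [304 166  36  36] [ 0.4917 -0.2794  0.085 ]
scene [302.1 130.2] [ 0.4965 -0.2636  0.1   ] [ 0.491  -0.2758  0.085 ]
scene [348.3 227.5] [0.5494 0.1284 0.1   ] [0.5447 0.1222 0.085 ]
scene [368.5 248.2] [0.5334 0.2115 0.1   ] [0.5285 0.2066 0.085 ]
```

View pics/w5.png

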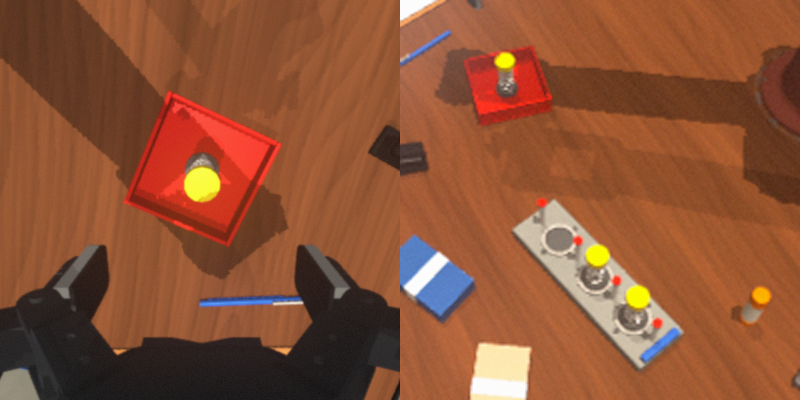

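The tired spring stands upright in the tray, with its cap at (202,184) in the left view. The two good springs haven't moved since the start: their scene pixels, (348,228) and (369,248), are the same as in the first picture.

```bash
python3 -c "
from station import ctrl
print(ctrl.finish_job())"
```

```text
the job is handed in; nothing more can be done
None
```

I pressed all three springs at about 12 N, and the tired one turned out to be in cup 3; it now stands upright in the red tray, the two good springs are still in their cups, and the job is handed in (no verdict was shown).

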